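# Tuck a coated test plate under the mask flap and hold it flat for exposure

## Robot

A 7-joint arm with a two-finger parallel gripper is mounted at the origin on the work surface. World frame = base frame: x ahead of the robot, y to its left, z up, the work surface at z = 0. Lengths are in mm, angles in rad, forces in N, time in s.
With the tool pointing down it reaches from about 400 to 875 mm from the base axis. Payload 19.3 kg.
Tool frame: the origin (TCP) lies at the very end of the fingers, on their centre line; the grasp point (between the pads) lies 19 mm behind it (grip_point_offset is the z of the grasp point in the tool frame, in mm); z points along the fingers, x is the direction in which the jaws open and shut, and the axes are right-handed (so a half turn about z gives the same grasp; the last joint's range is limited). The gripper opens to 85 mm and grips with 20 to 120 N. Pads are 22 mm wide; open, the fingers measure 114 mm over their backs; the gripper's body (76 mm by 85 mm) begins 54 mm behind the grasp point. The pads swing forward as they close: fully open they stand 13 mm farther back than shut.
Start: joints at [-1.319, 0.521, -0.036, 1.599, 0.021, 1.021, -0.113], TCP at [197.69, 592.902, 231.291] pointing down, gripper open.
Joint ranges: [-2.91, 2.91], [-0.3, 2.13], [-1.5, 1.42], [0.17, 2.43], [-1.26, 4.41], [0.16, 1.93], [-2.52, 2.52]. Speed limits (rad/s): [1.89, 1.89, 2.39, 2.39, 3.01, 3.01, 3.01].

## Interface

Orientations are given as a 3x3 rotation matrix whose columns are the frame's x, y, z axes.
In Python, from workcell import movep, movel, goto_joints, open_gripper, clamp, wait, inverse_kinematics, read_state, camera, PlanningError, finish_job, grip_point_offset gives the robot as it stands. Calls block until the motion is done:
- movep(position, orientation): joint-space move of the TCP to a pose.
- movel(position, frame=None, max_speed=150, guard=None): straight line of the TCP; frame=None keeps the orientation; max_speed is the mean speed in mm/s. With guard (N) it stops when the force on the tool has changed by that much, and returns True; else False.
- goto_joints(angles): joint-space move.
- open_gripper() and clamp(): open the fingers fully, or close them until they stop; the grip force is fixed at half the most.
- wait(seconds).
- inverse_kinematics(position, orientation): joint angles nearest the present ones, or None.
- read_state(): the state.
- camera(name): name is "side" or "top" or "wrist"; returns a dict with "image" (420x560x3 uint8, blue, green, red), "range_z" (420x560 float32, mm along the optical axis (not along the pixel's ray), 0 where there is no reading), "fx", "fy", "cx", "cy" (pixels), "cam_to_world" (4x4, takes a point from camera to world coordinates). Camera axes: x right, y up, looking along -z (the intrinsics and any distortion apply to the point x, -y, -z); pixel columns grow to the right and rows downward; lengths in mm; the calibration is good to about 2 mm. A picture is of the moment at which its call begins.
A pose or a line that the arm cannot do raises PlanningError and nothing moves.
- finish_job(): hands the job in, once; it reports no verdict.
The state is a dict: "time": time; "qpos": joint angles; "qvel": joint speeds; "joint_efforts": joint torques, N m; "eef_pos": TCP position; "tool_rot": TCP orientation; "ft_force": force on the tool from outside, world axes, zero at the start; "torque": the same for the moment, N m; "finger_gap": finger opening in mm.
Only numpy, scipy, OpenCV 4.12 (cv2) and the standard library are available. Lean on these libraries where they do the work, as an engineer would, in place of code of your own. Each camera call takes 0.05 s, during which the arm holds its last target.

## Task

First dim the exposure lamp by swinging the red-knobbed lever to the green mark on its scale and leave it there. Then carry the blue test plate (the white rib is its handle) over, lay it on the dark stage and slide its front edge under the orange mask flap, without lifting the flap, squarely and roughly centred, fully home against the stop beneath. Finish while holding it there, the plate pressed down flat on the stage with about 10 N; do not let go, and leave the other glassware and bits on the bench where they stand.

Things in the scene. Friction and masses are not known exactly. Their poses are not given: they have to be found in the camera images.
- stage: Exposure stage fixed to the bench. Origin on the bench surface, 25 mm towards +x from the middle of the bed; its x axis is the direction in which the plate is slid in. Seen along x: the bed's open edge at x = -125 mm, the flap's lip at x = +45 mm, the stop's face at x = +75 mm, flap hinge at x = +97 mm (39 mm up), lamp bar x = 108 to 153 mm, 50 mm high. All are about 200 mm wide, centred on y = 0.
- bed: The stage's flat dark bed: 200 (x) x 200 (y) mm, top face 20 mm above the bench, from x = -125 to +75 mm in the stage frame. Same origin and axes as the stage. The plate is pressed onto this face.
- lip (a point): Middle of the lower edge of the orange flap's free lip when it rests: 31 mm above the bench, so the mouth between bed and lip is 11 mm high. Axes as the stage.
- stop (a point): Foot of the stop's face under the flap, at bed height (20 mm above the bench), 30 mm behind the lip. The plate is home when its front edge touches the stop.
- flap (a joint): Angle of the orange mask flap (184 mm wide, 52 mm long, 3 mm thick, 80 g), rad. 0 = resting, sloping down towards the open side of the stage with its lip 11 mm above the bed; grows as the lip is lifted; it falls back by its weight.
- plate_rib (a point): Centre of the white grip rib of the blue test plate, at the height to grip, 28 mm above the plate's underside. The rib is 10 mm thick (x), 56 mm long (y), its top 44 mm above the underside. The plate is 110 (x) x 120 (y) x 4 mm, about 150 g, lying flat on the bench at the start; its front edge is 80 mm ahead (+x) of the rib's centre, its rear edge 30 mm behind. x of this frame points to the front edge, z up.
- plate_front (a point): Middle of the plate's front edge (the one to tuck), at its underside: 80 mm ahead of and 28 mm below plate_rib. Axes as the plate.
- lever (a joint): Angle of the dimmer lever, rad. 0 = leaning 45 degrees to the dimmer's -x side, 0.785 = upright, 1.571 = leaning 45 degrees to +x (end stops at 0 and 1.571). The green mark is at 1.047 (60 degrees), that is 15 degrees past upright to the +x side. It stays where it is left; about 2 N at the knob moves it.
- lever_knob (a point): Centre of the red drum-shaped knob (26 mm diameter, 22 mm long along the hinge axis, flat ends) on the lever's 9 mm steel stem, 100 mm from the hinge axis. It moves with the lever.
- lever_hinge (a point): Hinge of the lever, 40 mm above the bench, in the middle of the white dimmer box (130 x 85 x 36 mm, fixed to the bench). Axes as the dimmer: the hinge axis is its y, the lever swings from its -x to its +x side. A thin arc scale of radius 58 mm stands 26 mm to the +y side, with grey ticks at 0, 30 and 90 degrees and the wide green tick at 60.
- flask: Bystander: conical glass flask, 90 mm wide, 130 mm tall; origin at its foot.
- reagent: Bystander: white reagent bottle, blue cap, 64 mm diameter, 150 mm tall; origin at its foot.
- amber: Bystander: amber jar, black cap, 48 mm diameter, 85 mm tall; origin at its foot.
- beaker: Bystander: glass beaker, 72 mm diameter, 85 mm tall; origin at its foot.
- crucible: Bystander: white porcelain bowl, 52 mm diameter, 32 mm tall; origin at its foot.
- weight: Bystander: brass weight, 36 mm diameter, 30 mm tall; origin at its foot.
Things that resemble listed ones, but are neither listed nor needed, are in the scene too. Of the things shaped like the part that bears plate_rib, the blue one is meant. What is shaped like the part that bears lever but purple is not meant.

How it is judged (in metres and radians):
On the way, in this order (a step that is already met when the one before it is completed fails the run):
1. the lever stands still at the green mark, the plate not yet under the flap (value of joint lever between 0.927 and 1.167 rad and velocity of joint lever between -0.1 and 0.1 rad/s), for 0.2 s.
2. the plate lies flat on the bed, its front edge under the resting flap, home against the stop (x of plate_front in the frame of stage between 0.067 and 0.079 m and y of plate_front in the frame of stage between -0.03 and 0.03 m and z of plate_front in the frame of stage below 0.0235 m and z of plate_rib in the frame of stage below 0.0515 m and angle between the x axis of plate_rib and the x axis of stage, either way round below 0.14 rad and angle between plate_rib's own z axis and vertical below 0.05 rad and value of joint flap below 0.04 rad), for 0.2 s.
At the end, for the whole second after the job is handed in: Lever within 7 degrees of the green mark; plate flat on the bed (3 mm, 3 degrees), its front edge under the resting flap within 8 mm of the stop, within 30 mm of the middle line, square within 8 degrees; gripper still on it, pressing it on the bed with over 5 N, through the last second (all of step 2 and value of joint lever between 0.927 and 1.167 rad and contact force between plate and bed above 5 N and contact force between the fingers and plate above 3 N); the arm keeps its last pose, push and grip.
It fails at once if the flap is lifted (more than 0.10 rad, about 5 mm at its lip) (value of joint flap above 0.1 rad).
It fails at once if a bystander is moved more than 30 mm or tipped (distance of any of flask, reagent, amber, beaker, crucible, weight from where it was at the start of the episode above 0.03 m or angle between any of flask, reagent, amber, beaker, crucible, weight's own z axis and vertical above 0.5 rad).
It also fails if it takes over 61 s, if anything falls off the work surface, if the arm or the gripper's body presses on something with over 40 N, if the wrist force passes 120 N, or if a joint passes its speed limit or range.

## Working session

There is one attempt and no reset: what is moved stays moved. The work goes in short steps, each a Python script; the robot and the scene stay as the last script left them, time stands still between calls to the robot, and variables do not carry over. Pictures are saved under pics/ and viewed, and the job is handed in when it is done.

```bash
mkdir -p pics; ls; python3 - <<'E'
from workcell import *
import cv2,numpy as np
s=read_state();print(s['time'],s['finger_gap'],s['ft_force'],grip_point_offset)
print(s['tool_rot'])
for n in ['side','top','wrist']:
    c=camera(n);cv2.imwrite(f'pics/{n}0.png',c['image']);print(n,c['fx'],c['fy'],c['cx'],c['cy'],[k for k in c]);print(c['cam_to_world'].round(3))
    np.savez(f'pics/{n}0.npz',**{k:v for k,v in c.items()})
E
```

```text
pics
0.0 85.13283536096756 [0.02886921 0.79983873 0.37744893] -18.700000000000003
[[ 3.16239172e-01  9.48679451e-01 -2.90465519e-04]
 [ 9.48678857e-01 -3.16239300e-01 -1.06364971e-03]
 [-1.10091924e-03  6.08092074e-05 -9.99999392e-01]]
side 490.5834572134476 490.5834572134476 281.02239277087136 203.93738331880309 ['image', 'range_z', 'fx', 'fy', 'cx', 'cy', 'cam_to_world']
[[ 9.740000e-01  1.570000e-01 -1.610000e-01  2.778360e+02]
 [-2.250000e-01  6.580000e-01 -7.190000e-01 -1.017091e+03]
 [-7.000000e-03  7.370000e-01  6.760000e-01  9.970830e+02]
 [ 0.000000e+00  0.000000e+00  0.000000e+00  1.000000e+00]]
top 460.63023542507807 460.63023542507807 279.06377578397064 213.30606616564995 ['image', 'range_z', 'fx', 'fy', 'cx', 'cy', 'cam_to_world']
[[ 1.700000e-02  9.910000e-01 -1.310000e-01  3.532020e+02]
 [-1.000000e+00  1.900000e-02  1.200000e-02 -1.733100e+01]
 [ 1.500000e-02  1.310000e-01  9.910000e-01  1.392059e+03]
 [ 0.000000e+00  0.000000e+00  0.000000e+00  1.000000e+00]]
wrist 296.49709749578716 296.49709749578716 278.21983316278073 207.39511627481062 ['image', 'range_z', 'fx', 'fy', 'cx', 'cy', 'cam_to_world']
[[ 3.17000e-01 -8.97000e-01 -3.09000e-01  1.18380e+02]
 [ 9.49000e-01  2.99000e-01  1.04000e-01  6.19554e+02]
 [-1.00000e-03 -3.26000e-01  9.45000e-01  3.72932e+02]
 [ 0.00000e+00  0.00000e+00  0.00000e+00  1.00000e+00]]
```

View pics/side0.png

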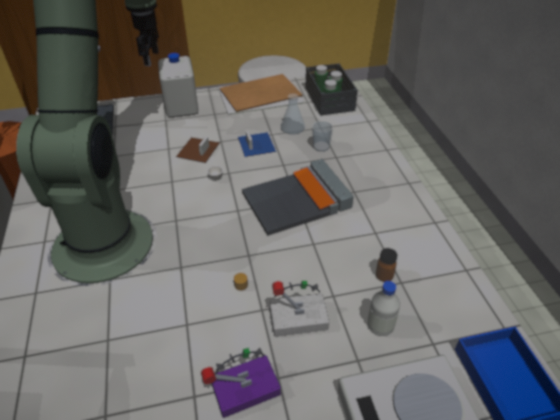

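View pics/top0.png

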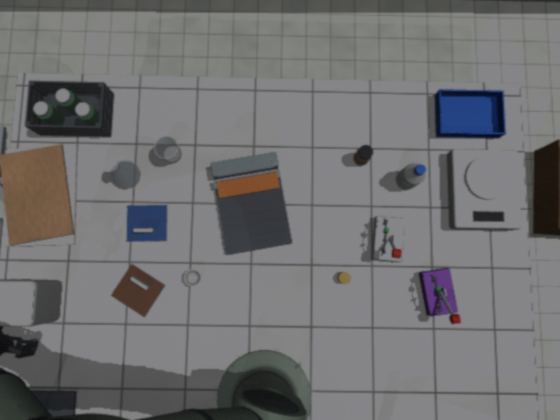

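View pics/wrist0.png

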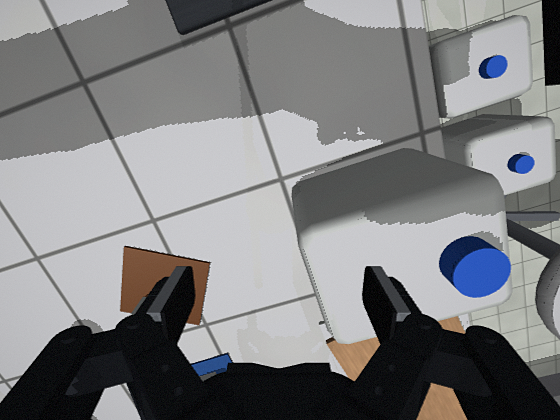

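The side view shows the blue plate at (257,144) with a brown look-alike at (198,148). The white dimmer is at (298,310), with a purple look-alike at (245,385). The blue plate and the white dimmer fit the description. I'll confirm this in enlarged crops while measuring.

```bash
cat > h.py <<'E'
import numpy as np,cv2
def ray(c,u,v):
    d=np.array([(u-c['cx'])/c['fx'],-(v-c['cy'])/c['fy'],-1.]);M=c['cam_to_world'];return M[:3,3],M[:3,:3]@d
def onplane(c,u,v,z):
    o,d=ray(c,u,v);t=(z-o[2])/d[2];return o+t*d
def cloud(c):
    H,W=c['range_z'].shape;u,v=np.meshgrid(np.arange(W),np.arange(H))
    z=c['range_z'];d=np.stack([(u-c['cx'])/c['fx']*z,-(v-c['cy'])/c['fy']*z,-z],-1)
    M=c['cam_to_world'];P=d@M[:3,:3].T+M[:3,3];P[z==0]=np.nan;return P
def hsv(c): return cv2.cvtColor(c['image'],cv2.COLOR_BGR2HSV)
def big(m,n=1):
    k,l,s,ce=cv2.connectedComponentsWithStats(m.astype(np.uint8));o=np.argsort(-s[1:,4])[:n]+1
    return [(l==i,s[i],ce[i]) for i in o]
def two(c1,p1,c2,p2):
    o1,d1=ray(c1,*p1);o2,d2=ray(c2,*p2);A=np.stack([d1,-d2],1);t=np.linalg.lstsq(A,o2-o1,rcond=None)[0]
    a=o1+t[0]*d1;b=o2+t[1]*d2;return (a+b)/2,np.linalg.norm(a-b)
E
python3 - <<'E'
from h import *
for n in ['top','side']:
    c=dict(np.load(f'pics/{n}0.npz'));h=hsv(c);P=cloud(c)
    Hh,S,V=h[...,0],h[...,1],h[...,2]
    for name,m in dict(blue=(Hh>105)&(Hh<125)&(S>120),orange=(Hh>4)&(Hh<20)&(S>190)&(V>100),red=((Hh<4)|(Hh>175))&(S>150)&(V>70),green=(Hh>50)&(Hh<75)&(S>120)&(V>50)).items():
        for mm,s,ce in big(m,5):
            if s[4]<8: continue
            r=cv2.minAreaRect(np.argwhere(mm)[:,::-1].astype(np.float32))
            print(n,name,s[4],ce.round(1),np.nanmedian(P[mm],0).round(0),'rect',np.round(r[0],1),np.round(r[1],1),round(r[2],1))
    I=c['image']
    z=(lambda a,b,cc,d:cv2.resize(I[b:d,a:cc],None,fx=5,fy=5,interpolation=cv2.INTER_CUBIC))
    if n=='top': A=z(115,195,180,275);B=z(350,205,470,330)
    else: A=z(170,115,290,175);B=z(190,270,340,420)
    cv2.imwrite(f'pics/{n}A.png',A);cv2.imwrite(f'pics/{n}B.png',cv2.resize(B,None,fx=.8,fy=.8))
E
```

```text
top blue 3129 [469.6 113.3] [ 864. -626.    7.] rect [470.  113.5] [47. 68.] 90.0
top blue 1143 [146.9 221.6] [507. 363.   4.] rect [146.5 223. ] [34. 37.] 90.0
top blue 79 [419.6 169.4] [ 648. -420.  149.] rect [419.5 169.5] [9. 9.] 90.0
top red 55 [455.1 318.4] [ 243. -515.  122.] rect [455.2 318.2] [7.8 7. ] 76.0
top red 51 [396.3 252.7] [ 416. -354.  139.] rect [396.5 252.5] [7. 7.] 90.0
top green 13 [437.4 288.4] [ 323. -476.  103.] rect [437.5 288.5] [3. 3.] 90.0
side blue 6457 [509.3 376.3] [ 869. -615.    5.] rect [511.5 377.9] [117.6  70.9] 61.4
side blue 446 [257.3 144.5] [508. 353.   2.] rect [256.1 143.9] [18.6 31.9] 80.5
side blue 127 [388.9 287.1] [ 647. -426.  148.] rect [388.6 287.3] [12.1 11.6] 26.6
side blue 77 [173.3  56.8] [267. 709. 187.] rect [173.  57.] [ 8. 10.] 90.0
side orange 580 [313.3 188. ] [617.  52.  35.] rect [312.8 187.6] [45.  13.6] 51.8
side red 131 [207.9 375. ] [ 241. -525.  120.] rect [207.9 375.1] [13.3 10.4] 71.6
side red 65 [277.7 286.6] [ 415. -363.  137.] rect [277.5 286.6] [8.7 8. ] 76.0
side green 24 [245.9 351.8] [ 322. -482.  102.] rect [246.2 352. ] [5.7 4.1] 71.6
side green 10 [304.  283.2] [ 482. -340.  103.] rect [304.  283.5] [3. 2.] 90.0
```

View pics/topA.png

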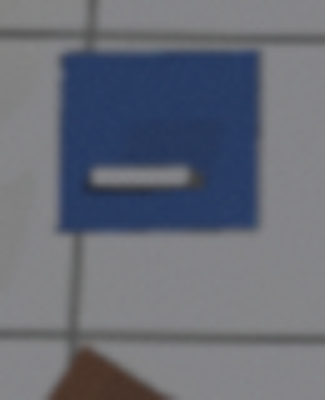

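View pics/topB.png

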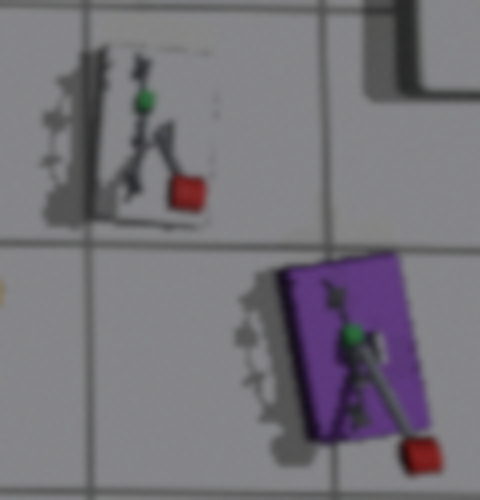

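View pics/sideB.png

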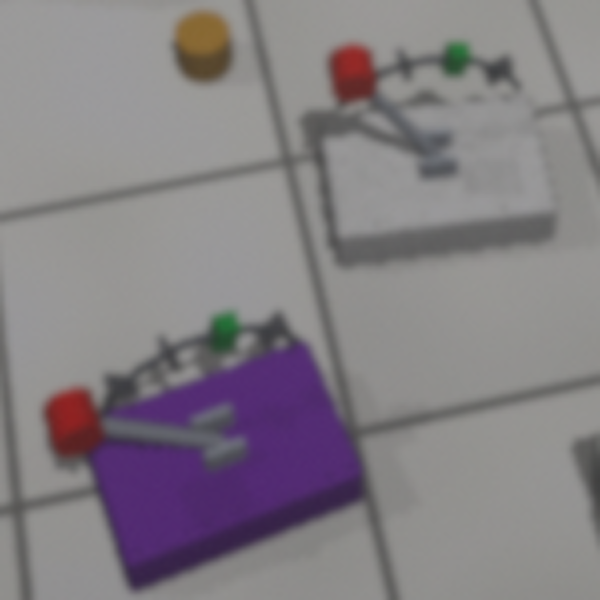

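View pics/sideA.png

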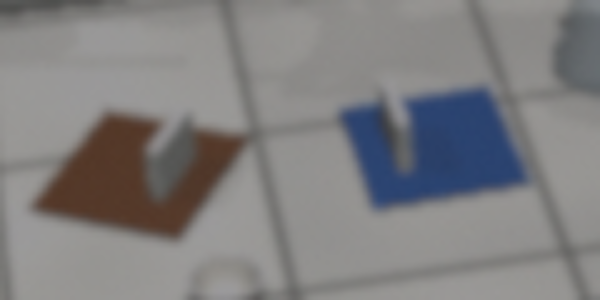

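Crops confirm the targets: the white dimmer at top (389,240), scale on its world +y side, and the blue plate at top (147,222), rib nearer the robot so its front faces +x. Now I'll get the metric poses.

```bash
python3 - <<'E'
from h import *
def rect(P,m):
    q=P[m][:,:2].astype(np.float32); r=cv2.minAreaRect(q); return np.round(r[0],1),np.round(r[1],1),round(r[2],2),len(q)
for n in ['top','side']:
    c=dict(np.load(f'pics/{n}0.npz'));h=hsv(c);P=cloud(c);Hh,S,V=h[...,0],h[...,1],h[...,2];X,Y,Z=P[...,0],P[...,1],P[...,2]
    def reg(x0,x1,y0,y1,z0,z1):return (X>x0)&(X<x1)&(Y>y0)&(Y<y1)&(Z>z0)&(Z<z1)
    print(n,'bench',np.nanmedian(Z[reg(300,800,-300,300,-15,10)]))
    m=reg(380,560,-420,-280,29,46);m=big(m)[0][0];print(' dimmer',rect(P,m),np.median(Z[m]))
    m=reg(350,640,-60,180,13,27);m=big(m)[0][0];print(' bed',rect(P,m),np.median(Z[m]))
    m=reg(500,800,-60,180,43,60);m=big(m)[0][0];print(' bar',rect(P,m),np.median(Z[m]))
    m=(Hh>2)&(Hh<22)&(S>140)&reg(500,720,-60,180,25,48);m=big(m)[0][0];print(' flap',rect(P,m),np.percentile(Z[m],[2,98]))
    m=(Hh>105)&(Hh<125)&(S>120)&reg(400,600,270,450,-10,15);m=big(m)[0][0];print(' plate',rect(P,m),np.median(Z[m]))
    m=reg(400,600,270,450,35,55);m=big(m)[0][0];print(' rib',rect(P,m),np.median(Z[m]))
    m=((Hh<4)|(Hh>175))&(S>150)&(V>70)&reg(380,560,-420,-280,50,200);print(' knob',P[m].min(0).round(),P[m].max(0).round(),rect(P,m&(Z>135)))
    m=(Hh>45)&(Hh<80)&(S>100)&reg(380,560,-420,-280,50,200);print(' green',np.median(P[m],0).round())
    for nm,b in dict(flask=(560,700,330,470),).items(): pass
    m=reg(250,900,-600,500,25,250);
    for mm,s,ce in big(m,14):
        if s[4]>15: print('   obj',np.nanmin(P[mm],0).round(),np.nanmax(P[mm],0).round())
E
```

```text
top bench -0.0069134318043779786
 dimmer (array([ 464. , -361.3]), array([ 86.4, 129.9]), 85.08, 988) 35.873406662425396
 bed (array([526.1,  41.9]), array([201.5, 199.8]), 10.98, 3710) 19.99301497834415
 bar (array([676.7,  71.4]), array([ 48.4, 199.4]), 11.43, 1008) 49.57145160013158
 flap (array([618. ,  61.4]), array([ 47.6, 180.7]), 11.31, 920) [30.20816982 42.31938888]
 plate (array([501.8, 365.6]), array([103.4, 114.6]), 2.68, 1139) 3.9048353043699535
 rib (array([476.1, 363.1]), array([ 9.2, 55. ]), 1.59, 61) 44.75230237945311
 knob [ 408. -364.  131.] [ 427. -346.  144.] (array([ 416.7, -354.7]), array([17.9, 18.2]), 80.13, 43)
 green [ 482. -335.  107.]
   obj [578. -35.  25.] [718. 171.  60.]
   obj [ 498. -600.   25.] [ 739. -548.   71.]
   obj [ 250. -558.   25.] [ 380. -456.  119.]
   obj [ 398. -408.   25.] [ 531. -314.  144.]
   obj [607. 396.  26.] [683. 469. 137.]
   obj [ 616. -454.   25.] [ 680. -390.  155.]
   obj [765. 486.  25.] [900. 500.  96.]
   obj [679. 262.  25.] [751. 334.  91.]
   obj [ 689. -305.   25.] [ 734. -261.   92.]
   obj [ 786. -599.   26.] [ 
[... 772 characters left out ...]
(array([ 416.5, -359.6]), array([18.4, 15.2]), 87.04, 48)
 green [ 482. -341.  102.]
   obj [ 250. -559.   25.] [ 381. -456.  121.]
   obj [ 499. -600.   25.] [ 737. -549.   66.]
   obj [ 398. -411.   25.] [ 532. -314.  141.]
   obj [579. -36.  25.] [718. 175.  55.]
   obj [ 617. -457.   25.] [ 680. -396.  153.]
   obj [767. 479.  25.] [900. 500.  93.]
   obj [ 690. -309.   25.] [ 738. -260.   88.]
   obj [ 787. -600.   25.] [ 900. -517.   47.]
   obj [611. 391.  25.] [685. 457. 135.]
   obj [682. 259.  25.] [754. 337.  89.]
   obj [ 331. -249.   25.] [ 365. -210.   34.]
   obj [318. 186.  25.] [366. 243.  37.]
   obj [305. 335.  26.] [341. 396.  46.]
   obj [472. 330.  25.] [484. 393.  46.]
```

Both views agree, and the sizes match the spec: bed 200×200 at z=20, dimmer 130×86 at z=36, rib 9×55. Next I'll check reachability for all the key poses, then do the lever with open fingers straddling the knob.

```bash
cat >> h.py <<'E'
def R(deg):
    a=np.radians(deg);c,s=np.cos(a),np.sin(a);return np.array([[c,s,0],[s,-c,0],[0,0,-1.]])
HINGE=np.array([464.6,-361.4]);DY=-5.0
ST=np.array([550.3,47.0]);SY=11.1
RIB=np.array([476.5,363.3]);PY=2.0
def ax(d): return np.array([np.cos(np.radians(d)),np.sin(np.radians(d))])
def P3(p,z): return np.array([p[0],p[1],z])
E
python3 - <<'E'
from workcell import *
from h import *
for nm,p,z,y in [('dim0',HINGE-47*ax(DY),108,DY),('dim1',HINGE+55.4*ax(DY),108,DY),('dimhi',HINGE-47*ax(DY),230,DY),('rib',RIB,9.3,PY),('ribhi',RIB,150,PY),('st',ST-50*ax(SY),130,SY),('st2',ST-5*ax(SY),29,SY)]:
    for k in (0,180):
        q=inverse_kinematics(P3(p,z),R(y+k));print(nm,k,None if q is None else np.round(q,2))
E
```

```text
dim0 0 [ 0.32  0.61  0.4   1.92 -0.36  0.68  0.85]
dim0 180 [-0.12  1.01  1.22  1.94 -1.12  1.09 -1.62]
dim1 0 [ 0.14  0.78  0.6   1.69 -0.56  0.85  0.9 ]
dim1 180 [-0.12  1.11  1.22  1.7  -1.12  1.2  -1.82]
dimhi 0 [-0.03  0.58  0.94  1.83 -0.55  1.01  1.04]
dimhi 180 [-0.15  0.75  1.23  1.84 -0.78  1.15 -1.87]
rib 0 [-0.85  0.8   0.15  1.81 -0.2   0.55 -0.54]
rib 180 [-0.48  0.81 -0.4   1.79  0.49  0.64  2.01]
ribhi 0 [-0.93  0.59  0.26  1.76 -0.2   0.82 -0.54]
ribhi 180 [-0.45  0.61 -0.43  1.73  0.31  0.88  2.16]
st 0 [-0.48  0.51  0.39  2.02 -0.3   0.66  0.3 ]
st 180 [-0.95  0.9   1.22  2.04 -1.04  1.02 -2.13]
st2 0 [-0.39  0.73  0.27  1.95 -0.37  0.51  0.34]
st2 180 [-0.82  1.03  1.    1.97 -1.18  0.9  -2.1 ]
```

```bash
python3 - <<'E'
from workcell import *
from h import *
movep(P3(HINGE-47*ax(DY),230),R(DY))
c=camera('wrist');cv2.imwrite('pics/w1.png',c['image']);s=read_state();print(s['time'],s['eef_pos'])
h=hsv(c);P=cloud(c);m=((h[...,0]<4)|(h[...,0]>175))&(h[...,1]>150);m=big(m)[0];print(m[1],m[2]);q=P[m[0]];print(np.nanpercentile(q,[2,50,98],axis=0).round(1))
E
```

```text
3.6 [ 418.18801577 -356.89212008  229.93258552]
[264 192  29  32 849] [278.27208481 207.18374558]
[[ 407.2 -366.3  120.5]
 [ 418.9 -353.1  137.6]
 [ 430.4 -344.8  140.6]]
```

View pics/w1.png

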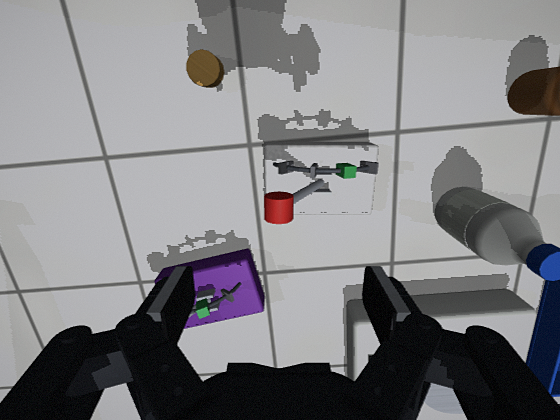

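The wrist view shows the red knob of the white dimmer at (279,207), measured at (419,-355.5,~127). That agrees with the estimate and lies between the fingers. Next I'll descend and push.

```bash
python3 - <<'E'
from workcell import *
from h import *
g=movel(P3(HINGE-47*ax(DY),108),guard=15);print('down',g,read_state()['eef_pos'])
if not g:
    g=movel(P3(HINGE-20*ax(DY),108),max_speed=100,guard=20);print(g)
    g=movel(P3(HINGE+55.4*ax(DY),108),max_speed=50,guard=25);s=read_state();print(g,s['eef_pos'],s['ft_force'])
    wait(.2)
    movel(P3(HINGE+35*ax(DY),108),max_speed=80)
    movel(P3(HINGE+35*ax(DY),230))
c=camera('top');h=hsv(c);P=cloud(c);m=((h[...,0]<4)|(h[...,0]>175))&(h[...,1]>150)
for n in ['wrist','side']:
    c=camera(n);cv2.imwrite(f'pics/{n}2.png',c['image']);h=hsv(c);P=cloud(c);m=((h[...,0]<4)|(h[...,0]>175))&(h[...,1]>150)&(abs(P[...,0]-470)<70)&(abs(P[...,1]+361)<60)
    if m.any(): print(n,big(m)[0][2],np.nanpercentile(P[big(m)[0][0]],[2,50,98],axis=0).round(1))
print(read_state()['time'])
E
```

```text
down False [ 417.99720025 -357.6562921   108.67882331]
False
False [ 519.75662628 -366.32247002  108.1458888 ] [-0.45038131  0.27187335  0.21212709]
wrist [267.08314856 211.04767184] [[ 479.2 -372.4  130. ]
 [ 490.8 -359.3  147.1]
 [ 501.9 -351.1  150.3]]
side [309.91489362 280.86170213] [[ 477.3 -374.9  132.4]
 [ 486.6 -370.2  145.8]
 [ 494.9 -355.5  150.3]]
8.3667
```

View pics/wrist2.png

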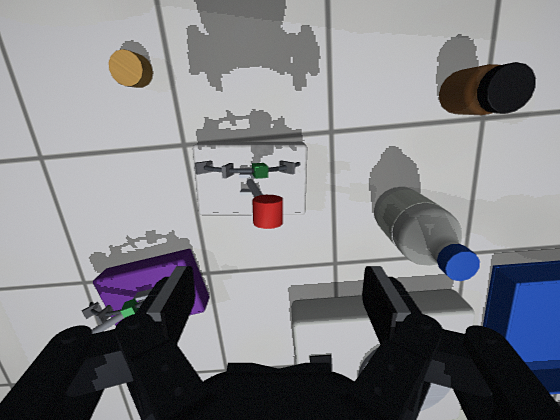

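View pics/side2.png

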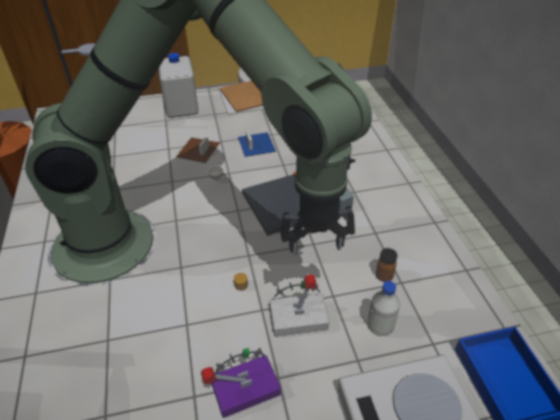

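The wrist view shows the knob at (267,211), x≈490.5, 26 mm past the hinge. That is 15°, right at the green mark. Now the plate.

```bash
python3 - <<'E'
from workcell import *
from h import *
movep(P3(RIB,200),R(PY))
c=camera('wrist');cv2.imwrite('pics/w3.png',c['image']);h=hsv(c);P=cloud(c)
print(read_state()['eef_pos'])
near=(abs(P[...,0]-490)<100)&(abs(P[...,1]-364)<90)
m=near&(P[...,2]>38)&(P[...,2]<52);m=big(m)[0];r=cv2.minAreaRect(P[m[0]][:,:2].astype(np.float32));print('rib',m[2],r,np.median(P[m[0]][:,2]))
m=near&(h[...,0]>105)&(h[...,0]<125)&(h[...,1]>120)&(abs(P[...,2])<12);m=big(m)[0];r=cv2.minAreaRect(P[m[0]][:,:2].astype(np.float32));print('plate',r,np.median(P[m[0]][:,2]),read_state()['time'])
E
```

```text
[477.05507303 362.55399721 200.11194166]
rib [279.77373737 186.25656566] ((478.7751159667969, 365.0242919921875), (9.38048267364502, 55.65632247924805), 2.2899672985076904) 43.46965455099354
plate ((503.4696350097656, 365.33050537109375), (109.52706146240234, 119.20042419433594), 1.870335340499878) 3.6122892286723243 10.9917
```

View pics/w3.png

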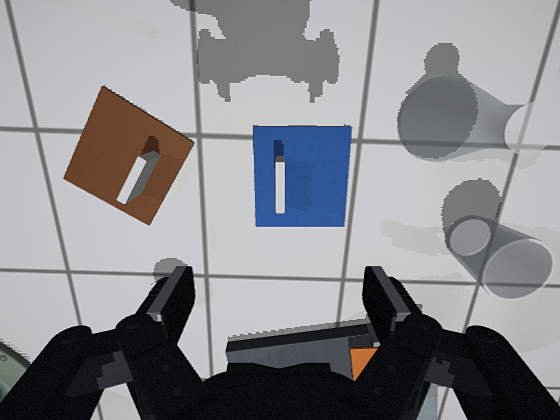

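The wrist view shows the blue plate at (302,176) with its rib at (280,186), long side toward +x. All three views agree within 2 mm. Next I'll grip and lift it.

```bash
python3 - <<'E'
from workcell import *
from h import *
p=np.array([477.8,364.2])
movel(P3(p,60),R(2.1))
g=movel(P3(p,10.0),max_speed=60,guard=15);print(g,read_state()['eef_pos'])
if not g:
    clamp();s=read_state();print(s['finger_gap'],s['ft_force'],s['eef_pos'])
    movel(P3(p,110),max_speed=100);s=read_state();print(s['finger_gap'],s['ft_force'],s['time'])
    movep(P3(ST-52*ax(SY),110),R(SY))
    s=read_state();print(s['finger_gap'],s['ft_force'],s['eef_pos'],s['time'])
    for n in ['wrist','side','top']:
        c=camera(n);cv2.imwrite(f'pics/{n}4.png',c['image']);np.savez(f'pics/{n}4.npz',**c)
E
```

```text
False [477.98453008 364.25783135  10.27970213]
9.31135000202753 [-0.4827808   0.33642865  5.55535499] [477.9165994  364.29237406  10.17694037]
9.156871165783414 [ 0.20308036 -0.73809635 -1.97075398] 14.8917
9.158635439000614 [ 0.29605034 -0.05302945 -1.81460311] [499.52818043  38.13067435 109.82605896] 16.1333
```

View pics/wrist4.png

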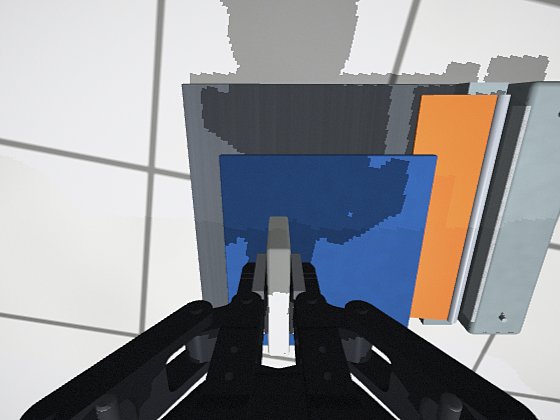

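View pics/side4.png

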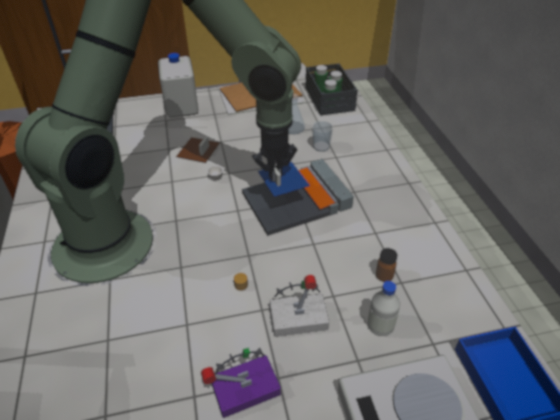

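The plate is held and level above the bed, with its front edge at wrist column ~437 and the flap lip at ~415–420 (parallax). I'll measure the plate in the hand and the stage from this view.

```bash
python3 - <<'E'
from h import *
c=dict(np.load('pics/wrist4.npz'));h=hsv(c);P=cloud(c);Hh,S=h[...,0],h[...,1]
def fit(q):
    A=np.c_[q[:,:2],np.ones(len(q))];k=np.linalg.lstsq(A,q[:,2],rcond=None)[0];return k
m=big((Hh>100)&(Hh<128)&(S>110)&(P[...,2]>70))[0][0];q=P[m];k=fit(q);e=ax(SY);n=np.array([-e[1],e[0]])
L=(q[:,:2]-ST);X=L@e;Y=L@n
print('plate z',np.median(q[:,2]),'slope along/across',k[:2]@e,k[:2]@n,'X',np.percentile(X,[.2,99.8]),'Y',np.percentile(Y,[.2,99.8]))
# front edge line
def edge(m,sel,hi=True,rows=None):
    pts=[]
    for v in range(m.shape[0]):
        u=np.flatnonzero(m[v])
        if len(u)>20: pts.append(P[v,(u.max()if hi else u.min())])
    pts=np.array(pts);l=(pts[:,:2]-ST);xx=l@e;yy=l@n;g=abs(xx-np.median(xx))<6
    a=np.polyfit(yy[g],xx[g],1);return np.degrees(-a[0]),a[1],g.sum()
print('front edge yaw rel stage,x at y=0',edge(m,None))
o=big((Hh>4)&(Hh<22)&(S>150)&(P[...,2]<60))[0][0];q=P[o];Lq=q[:,:2]-ST
print('flap X',np.percentile(Lq@e,[.5,99.5]),'Y',np.percentile(Lq@n,[.5,99.5]),'z',np.percentile(q[:,2],[1,99]),'hinge-edge yaw',edge(o,None),'lip',edge(o,None,False))
t=dict(np.load('pics/wrist4.npz'))
b=big((abs(P[...,2]-20)<4)&(P[...,0]<620))[0][0];q=P[b];Lq=q[:,:2]-ST;print('bed z',np.median(q[:,2]),np.percentile(Lq@e,[.2,99.8]),np.percentile(Lq@n,[.2,99.8]),'back edge',edge(b,None,False))
b=big((abs(P[...,2]-50)<4)&(P[...,0]>600)&~o)[0][0];q=P[b];Lq=q[:,:2]-ST;print('bar',np.median(q[:,2]),np.percentile(Lq@e,[.5,99.5]),np.percentile(Lq@n,[.2,99.8]),edge(b,None,False))
E
```

```text
plate z 103.24549485010195 slope along/across -0.002278041172179088 -0.0048061916398974705 X [-80.74172484  28.08511073] Y [-38.26996864  61.69268422]
front edge yaw rel stage,x at y=0 (np.float64(-0.021443636134651122), np.float64(27.844769871458663), np.int64(161))
flap X [47.87688507 95.80693363] Y [-89.82148576  91.85959077] z [32.86211102 39.84247976] hinge-edge yaw (np.float64(-0.013132989370093266), np.float64(95.4528070406012), np.int64(224)) lip (np.float64(0.23898561161408263), np.float64(65.27096275821334), np.int64(164))
bed z 19.58295992969279 [-121.60526945   77.55495559] [-89.58187239  99.88751011] back edge (np.float64(0.08116328200825594), np.float64(-121.24684987806016), np.int64(218))
bar 49.4948527865555 [108.21312122 153.5635222 ] [-97.19885938  99.2761258 ] (np.float64(-0.080767291737987), np.float64(108.99405788573512), np.int64(252))
```

```bash
python3 - <<'E'
from workcell import *
from h import *
e=ax(SY)
p=ST-52*e
movel(P3(p,38),R(SY),max_speed=80)
f0=read_state()['ft_force'];print(f0)
g=movel(P3(p,26),R(SY),max_speed=10,guard=4);s=read_state();print(g,s['eef_pos'],s['ft_force']-f0,s['time'])
zc=s['eef_pos'][2]
np.savez('c.npz',f0=f0,zc=zc)
c=camera('wrist');cv2.imwrite('pics/w5.png',c['image'])
E
```

```text
[ 0.45919013 -0.96782151 -1.04925536]
True [499.2526674   36.9643938   30.13110245] [-1.94331481  0.77008011 10.7339215 ] 18.125
```

View pics/w5.png

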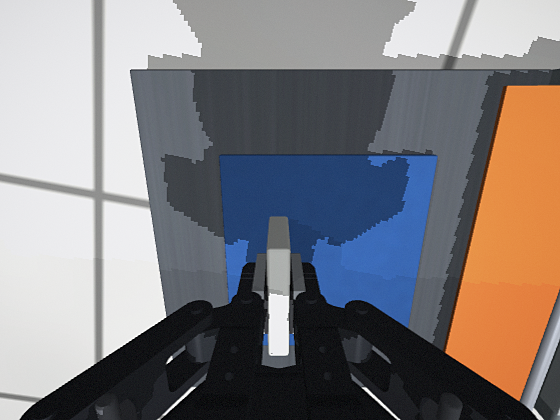

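The plate lies on the bed with its front edge (col 436) just short of the flap lip (col ~450–505). Next I'll slide it in lightly until the stop is felt.

```bash
python3 - <<'E'
from workcell import *
from h import *
e=ax(SY);d=np.load('c.npz');f0=d['f0']
def st(t):
    s=read_state();L=s['eef_pos'][:2]-ST;print(t,'X',round(L@e,2),'Y',round(L@[-e[1],e[0]],2),'z',round(s['eef_pos'][2],2),'F along',round((s['ft_force']-f0)[:2]@e,1),'Fz',round((s['ft_force']-f0)[2],1),s['finger_gap'].round(1),round(s['time'],2))
movel(P3(ST-52*e,30.4),R(SY),max_speed=20);st('lift')
g=movel(P3(ST-12*e,30.4),R(SY),max_speed=30,guard=12);st(g)
if not g:
    g=movel(P3(ST+4*e,30.4),R(SY),max_speed=10,guard=10);st(g)
wait(.1);st('w')
for n in ['wrist','side']:
    c=camera(n);cv2.imwrite(f'pics/{n}6.png',c['image']);np.savez(f'pics/{n}6.npz',**c)
E
```

```text
Traceback (most recent call last):
AttributeError: 'float' object has no attribute 'round'
```

```bash
cat >> h.py <<'E'
def st(t):
    from workcell import read_state
    e=ax(SY);f0=np.load('c.npz')['f0']
    s=read_state();L=s['eef_pos'][:2]-ST;f=s['ft_force']-f0;print(t,'X',round(L@e,2),'Y',round(L@[-e[1],e[0]],2),'z',round(s['eef_pos'][2],2),'Fx',round(f[:2]@e,1),'Fz',round(f[2],1),round(s['finger_gap'],1),round(s['time'],2),flush=True)
    return f[2]
E
python3 - <<'E'
from workcell import *
from h import *
e=ax(SY)
st('lift')
g=movel(P3(ST-12*e,30.4),R(SY),max_speed=30,guard=12);st(g)
if not g:
    g=movel(P3(ST+4*e,30.4),R(SY),max_speed=10,guard=10);st(g)
wait(.1);st('w')
for n in ['wrist','side']:
    c=camera(n);cv2.imwrite(f'pics/{n}6.png',c['image']);np.savez(f'pics/{n}6.npz',**c)
E
```

```text
lift X -52.05 Y -0.02 z 30.3 Fx -0.1 Fz -1.3 9.2 18.43
False X -12.14 Y -0.01 z 30.42 Fx -0.4 Fz -0.4 9.3 19.91
True X -2.66 Y 0.03 z 30.15 Fx -1.3 Fz 7.4 9.4 20.91
w X -2.63 Y 0.04 z 30.16 Fx -0.3 Fz 6.3 9.4 21.01
```

View pics/wrist6.png

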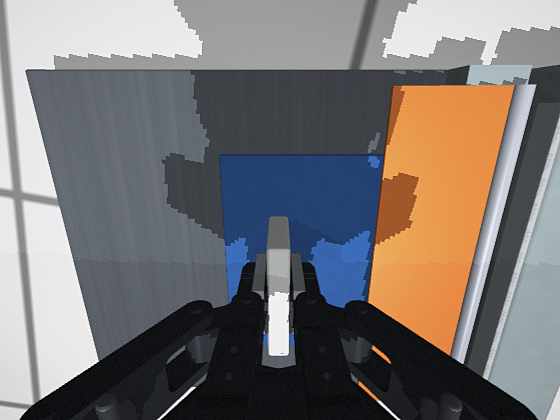

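The front edge is under the flap and the flap has not been lifted. The guard tripped on vertical force though, so I'll relieve that and push on along x to confirm the stop.

```bash
python3 - <<'E'
from workcell import *
from h import *
e=ax(SY)
x=-2.6
movel(P3(ST+x*e,30.3),R(SY),max_speed=10);st('relieve')
for i in range(8):
    x+=.5
    g=movel(P3(ST+x*e,30.3),R(SY),max_speed=5,guard=12);wait(.15);st((x,g))
    s=read_state()
    if g or (s['ft_force']-np.load('c.npz')['f0'])[:2]@e<-6: break
E
```

```text
relieve X -2.58 Y 0.04 z 30.26 Fx 0.2 Fz -0.4 9.2 21.36
(-2.1, False) X -2.51 Y 0.04 z 30.18 Fx -5.0 Fz 1.8 9.2 21.76
(-1.6, False) X -2.51 Y 0.03 z 30.15 Fx -9.2 Fz 4.4 8.9 22.16
```

The stop is felt firmly: X stays at -2.51 while Fx rises to 9 N. Now I'll press down to about 10 N.

```bash
python3 - <<'E'
from workcell import *
from h import *
e=ax(SY)
x=-2.1;z=30.2
for i in range(20):
    movel(P3(ST+x*e,z),R(SY),max_speed=5);wait(.15)
    f=st(round(z,2))
    if f>10: break
    z-=.08
wait(.6);st('hold')
for n in ['wrist','side','top']:
    c=camera(n);cv2.imwrite(f'pics/{n}7.png',c['image']);np.savez(f'pics/{n}7.npz',**c)
    h=hsv(c);P=cloud(c);Hh,S=h[...,0],h[...,1]
    L=P[...,:2]-ST
    m=(Hh>2)&(Hh<22)&(S>140)&(abs(P[...,2]-36)<15)&(abs(L@e-70)<40)
    if m.sum()>30:
        q=P[m];A=np.c_[L[m]@e,np.ones(len(q))];k=np.linalg.lstsq(A,q[:,2],rcond=None)[0];print(n,'flap slope',np.degrees(np.arctan(k[0])),'z@lip',k@[45,1])
    m=((Hh<4)|(Hh>175))&(S>150)&(abs(P[...,0]-470)<70)&(abs(P[...,1]+361)<60)&(P[...,2]>50)
    if m.sum()>8: print(n,'knob',np.nanpercentile(P[m],[2,50,98],axis=0).round(0).tolist())
    m=(Hh>100)&(Hh<128)&(S>110)&(abs(L@e)<100)&(abs(L@[-e[1],e[0]])<90)&(abs(P[...,2]-24)<8)
    if m.sum()>30:
        q=P[m];A=np.c_[L[m]@e,L[m]@[-e[1],e[0]],np.ones(len(q))];print(n,'plate z',np.median(q[:,2]),'slopes',np.linalg.lstsq(A,q[:,2],rcond=None)[0][:2],'Y',np.percentile(A[:,1],[1,99]),'Xmin',np.percentile(A[:,0],1))
c=dict(np.load('pics/wrist4.npz'));h=hsv(c);P=cloud(c);L=P[...,:2]-ST;m=(h[...,0]>2)&(h[...,0]<22)&(h[...,1]>140)&(abs(P[...,2]-36)<15)&(abs(L@e-70)<40);k=np.polyfit(L[m]@e,P[m][:,2],1);print('before flap slope',np.degrees(np.arctan(k[0])),np.polyval(k,45))
st('end')
E
```

```text
30.2 X -2.5 Y 0.02 z 30.16 Fx -6.8 Fz 3.5 9.5 22.56
30.12 X -2.51 Y 0.03 z 30.15 Fx -6.8 Fz 6.2 9.7 22.96
30.04 X -2.5 Y 0.04 z 30.15 Fx -7.1 Fz 8.7 9.3 23.36
29.96 X -2.48 Y 0.03 z 30.14 Fx -8.1 Fz 10.5 9.0 23.76
hold X -2.49 Y 0.04 z 30.15 Fx -7.9 Fz 10.0 9.4 24.36
wrist flap slope 6.657320148969636 z@lip 33.19876116031503
wrist plate z 23.57739523739113 slopes [ 0.00050069 -0.00020199] Y [-26.49360029  60.34163686] Xmin -31.3343359497968
side flap slope 6.9580374310093 z@lip 31.991353574857524
side knob [[478.0, -375.0, 139.0], [486.0, -368.0, 146.0], [495.0, -357.0, 151.0]]
side plate z 22.381107621861133 slopes [0.00503751 0.00322781] Y [-60.53801228  51.60908076] Xmin -34.11356612020076
top knob [[481.0, -369.0, 143.0], [489.0, -360.0, 148.0], [497.0, -352.0, 152.0]]
top plate z 23.96119743834754 slopes [0.0439558  0.00184761] Y [-57.96348248 -15.4482382 ] Xmin -34.264789882016636
before flap slope 6.6665728532356825 33.20128105133886
end X -2.48 Y 0.01 z 30.15 Fx -9.1 Fz 8.8 9.1 24.51
```

View pics/wrist7.png

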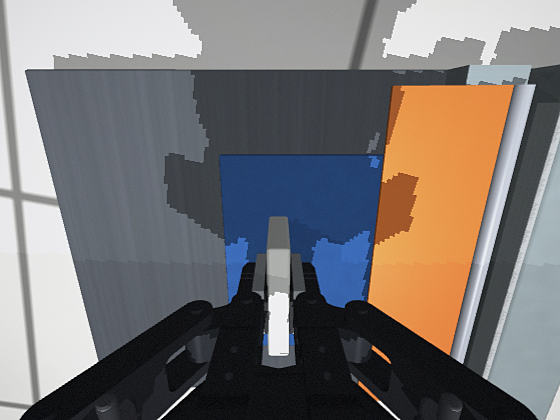

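View pics/side7.png

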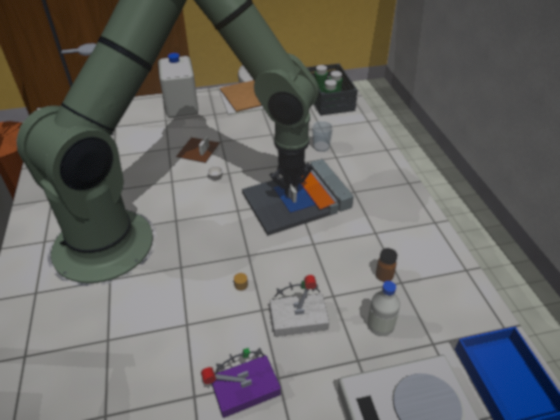

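All checks agree: the flap is at its resting slope, the plate is flat and the lever is on green. I'll add a small margin to the press and hand in.

```bash
python3 - <<'E'
from workcell import *
from h import *
e=ax(SY)
movel(P3(ST-2.2*e,29.91),R(SY),max_speed=5);wait(.4);st('a');wait(.2);st('b')
finish_job();st('done')
E
```

```text
a X -2.47 Y 0.02 z 30.15 Fx -6.8 Fz 10.2 9.3 25.16
b X -2.49 Y 0.01 z 30.16 Fx -7.4 Fz 10.9 9.4 25.36
the job is handed in; nothing more can be done
the job is handed in; nothing more can be done
```

I dimmed the lamp, tucked the blue plate under the flap against the stop, and handed in at about 25 s with the plate still gripped and pressed down. The interface reports no verdict, so what follows is from my own last checks.

- **Lever:** I pushed the knob with the open fingers. It measured about 26 mm past the hinge right after the push, which is 15° and on the green mark. It was still there in the last pictures.
- **Plate:** I gripped it by its rib, set it on the bed just short of the flap's lip and slid it in. It stopped firmly: the tool would not move further as the push rose to about 9 N. At hand-in it was flat, with a tilt of no more than 0.005 in the wrist and side views. It was centred within about 1 mm; it measured square to the stage before I lowered it, and I did not re-measure that at the end.
- **Flap:** its slope was 6.66° both before and after, so it was not lifted.
- **Press:** at hand-in the vertical force was about 10–11 N, with about 7 N still pushing against the stop.
- **Bystanders:** in the side picture they look undisturbed; I did not measure them again.

Three readings disagreed:
- The stop was reached about 2 mm deeper than my stage estimate, which is within the camera calibration error.
- The first slide ended early on a vertical force, so I eased off and felt for the stop again.
- The top view gave a larger plate slope, 0.044, but the arm hid most of the plate there, so I did not rely on it.

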